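# Bring a sample pot before the camera on a detent slide

### The arm

A 7-joint arm with a two-finger parallel gripper is mounted at the origin on a cart in front of the work surface, level with it; the furniture and walls round the work are solid. World frame = base frame: x ahead of the robot, y to its left, z up, the work surface at z = 0. Lengths are in m, angles in rad, forces in N, time in s.
With the tool pointing down it reaches from about 0.425 to 0.925 m from the base axis. Payload 6.8 kg.
Tool frame: the origin (TCP) lies on the mounting face of the last link; the fingertips stand 173 mm ahead of it and the grasp point (between the pads) lies 155 mm ahead of it; z points along the fingers, y is the line along which they close (so a half turn about z gives the same grasp; the last joint's range is limited). The gripper opens to 85 mm and grips with 20 to 120 N. Pads are 22 mm wide; open, the fingers measure 114 mm over their backs; the gripper's body (76 mm by 85 mm) begins 54 mm behind the grasp point. The pads swing forward as they close: fully open they stand 13 mm farther back than shut.
Start: joints at [1.236, 0.477, 0.022, 1.555, -0.011, 1.109, -0.083], TCP at [0.152, -0.658, 0.405] pointing down, gripper open.
Joint ranges: [-2.96, 2.96], [-0.34, 2.1], [-1.41, 1.46], [0.24, 2.44], [-1.37, 4.51], [0.17, 1.92], [-2.96, 2.96]. Speed limits (rad/s): [2.39, 2.39, 3.14, 3.14, 3.14, 3.14, 3.14].

### API

Orientations are given as a rotation vector (axis times angle).
In Python, from bench import r gives the robot as it stands.
- The arm moves only by the tool carry_out, never from a script. Its argument "moves" is a list of rows, each a list of 5 numbers: the shift along the tool's x, y, z in m, then the turn about the tool's z in rad, then the finger opening in m, from 0 to 0.0854. In form: [[dx, dy, dz, roll, claw], ...]. A call has exactly 8 rows; each row is the pose to reach, as a shift and turn from the pose commanded when the call began, along the tool's axes at that moment; what a row does not reach only later rows make up. A row lasts 1/10 s, in which the tool goes at most 50 mm and 8.59 degrees, less where a joint would pass 70% of its speed; a pose out of reach is approached as far as the arm can. A call with a gripper value outside its range is refused whole. The fingers move at their own pace and stop on an object; "force" is the grip in N (left out, the last holds). Time passes only in rows, so rows that repeat a pose let the fingers close, or fill a call up. It gives the time, the measured TCP pose, the force, the opening and the grip force at its end, in the units of the state.
- r.get_obs(): the state, without advancing time (a new reading comes with each control period).
- r.grab_frame(name): name is "scene" or "side" or "wrist"; returns the picture (480x640x3 uint8, red, green, blue); there is no depth.
- r.calibration(name): a dict with "fx", "fy", "cx", "cy" (pixels), "k1" (the pictures are not rectified: a ray, as slopes to the right and down, at radius r is drawn at 1 + k1 r^2 times it, then the intrinsics apply), "rvec" (rotation vector, rad) and "tvec" (3), from world to camera coordinates, as OpenCV has them. Camera axes: x right, y down, z forward; pixel columns grow to the right and rows downward; lengths in m; the calibration is good to about 2 mm. A picture is of the moment at which its call begins: read the wrist's pose just before it. calibration takes no time and is no camera call; for the wrist camera it gives the pose at the moment of the call.
- r.hand_in(): hands the job in; it is judged then, once.
The state is a dict: "clock": time; "joints": joint angles; "qvel": joint speeds; "tau": joint torques, N m; "tcp_pos": TCP position; "orientation": TCP orientation; "contact_force": force on the tool from outside, world axes, zero at the start; "moment": the same for the moment, N m; "grip_width": finger opening in m; "gripper_force": force on a finger pad.
Only numpy, scipy, OpenCV 4.12 (cv2) and the standard library are available. Lean on these libraries where they do the work, as an engineer would, in place of code of your own. Each camera call takes 0.05 s, during which the arm holds its last target. There are 200 camera calls.

### The job

Set up a timed photograph: slide the empty carrier along its rail until it clicks into the station of the blue arrow sign, stand the white sample pot with the teal cap upright in the middle of the carrier's tray there and let go of it, then slide the loaded carrier along until it clicks into the station in front of the black camera. Also slide the round white stopclock over the worktop, without lifting it, into the green-cornered square in front of the camera's station, so that it lies wholly inside. Leave the glass beaker and the amber bottle where they stand, and knock nothing over.

Things in the scene. Friction and masses are not known exactly. Their poses are not given: they have to be found in the camera images.
- slide: Fixed aluminium base plate, 75 x 420 x 8 mm, with a steel rail along its y axis. Origin: centre of its underside. Three station notches at y = -140, 0, +140 mm: the carrier clicks in (about 8 N, drawn in from 4 mm either side) and slides at 1 to 2 N between. Before each station, centred at x = -190 mm, green corner marks on the worktop bound a square of 90 mm inside.
- carrier (a joint): Position of the carrier along the slide's y axis, m: 0 at the middle station, -0.14 and +0.14 at the end stations, stops at -0.16 and +0.16. It starts between two stations and stays where it is left.
- carrier_pad (a point): Centre of the tray floor of the carrier, 43 mm above the worktop; frame parallel to the slide's. The white tray is 84 x 84 mm outside, 78 x 78 mm inside, with a rim 7 mm above its floor.
- carrier_handle (a point): Top centre of the carrier's red upright round push post, 85 mm above the worktop, 20 mm in diameter; the free part of the post is the upper 45 mm. It stands on a low arm 95 mm in front (-x) of the tray's centre and moves with the carrier; push its side along the rail.
- load_sign: Fixed stand, 120 mm tall, with a blue sign 70 mm wide with a white arrow: marks the loading station, any of the three. Origin: centre of its underside, 88 mm behind (+x of) the rail's centre line, level along y with its station; axes parallel to the slide's.
- camera_stand: Fixed stand with a black camera (lens towards the rail), 118 mm tall, otherwise placed as load_sign; marks the photograph station. The station's square for the stopclock is centred at x = -278 mm, y = 0 in this frame.
- spare_stand: Fixed stand with an empty grey clamp, 107 mm tall, at the third station, which is not used; the carrier may be slid through it.
- pot: White sample pot with teal cap, 55 mm in diameter, 88 mm tall, 0.05 to 0.2 kg. Origin: centre of its underside; z up.
- stopclock: Round white stopclock with small teal buttons, lying flat, 66 mm in diameter, 24 mm tall. Origin: centre of its underside; z up.
- beaker: Bystander: low glass beaker, 73 mm in diameter, 60 mm tall, loose. Origin: centre of its underside.
- amber_bottle: Bystander: amber bottle with black cap, 52 mm in diameter, 101 mm tall, loose. Origin: centre of its underside.
Things that resemble listed ones, but are neither listed nor needed, are in the scene too. What is shaped like the load_sign but yellow is not meant. Leave any purple look-alike of the stopclock alone.

How it is judged:
On the way, in this order (a step that is already met when the one before it is completed fails the run):
1. the empty carrier rests in the station of the blue arrow sign (y of carrier_pad in the frame of load_sign between -0.004 and 0.004 m and velocity of joint carrier between -0.01 and 0.01 m/s and horizontal distance between pot and carrier_pad above 0.06 m), for 0.2 s.
2. the pot stands upright in the carrier's tray, let go, the carrier still at the sign's station (y of carrier_pad in the frame of load_sign between -0.004 and 0.004 m and velocity of joint carrier between -0.01 and 0.01 m/s and horizontal distance between pot and carrier_pad below 0.018 m and z of pot in the frame of carrier_pad between -0.006 and 0.006 m and angle between pot's own z axis and vertical below 0.1 rad and contact force between the fingers and pot below 0.1 N), for 0.2 s.
3. the carrier, with the pot on it, rests in the camera's station (y of carrier_pad in the frame of camera_stand between -0.004 and 0.004 m and velocity of joint carrier between -0.01 and 0.01 m/s and horizontal distance between pot and carrier_pad below 0.018 m and z of pot in the frame of carrier_pad between -0.006 and 0.006 m and angle between pot's own z axis and vertical below 0.1 rad), for 0.2 s.
At the end, for the whole second after the job is handed in: Carrier at rest within 4 mm of the camera's station; pot upright (0.1 rad) on its tray floor within 18 mm of the centre, released and at rest; stopclock flat on the worktop at rest, its centre within 14 mm in x and y of the centre of the square before the camera's station (all of step 3 and contact force between the fingers and pot below 0.1 N and x of stopclock in the frame of camera_stand between -0.292 and -0.264 m and y of stopclock in the frame of camera_stand between -0.014 and 0.014 m and height (world z) of stopclock below 0.006 m and angle between stopclock's own z axis and vertical below 0.1 rad and linear speed of each of pot, stopclock below 0.02 m/s); the robot touches nothing.
It fails at once if the stopclock is lifted more than 20 mm or turned over (height (world z) of stopclock above 0.02 m or angle between stopclock's own z axis and vertical above 0.6 rad).
It fails at once if the pot is tipped over (angle between pot's own z axis and vertical above 0.7 rad).
It fails at once if the beaker or the amber bottle is shifted by more than 30 mm or tipped over (distance of any of beaker, amber_bottle from where it was at the start of the episode above 0.03 m or angle between any of beaker, amber_bottle's own z axis and vertical above 0.5 rad).
It also fails if it takes over 72 s, if anything falls off the work surface, if the arm or the gripper's body presses on something with over 40 N, if the wrist force passes 120 N, or if a joint passes its speed limit or range.

## Working session

There is one attempt and no reset: what is moved stays moved. The work goes in short steps, Python scripts to look and compute and a tool call to move; the robot and the scene stay as the last step left them, time stands still between calls to the robot, and variables do not carry over. Pictures are saved under pics/ and viewed, at most 10 in all, crops included, and the job is handed in when it is done.

Besides the shell and the picture viewer there is one more tool, called after "Emit:" as a command line: name --pt "numbers of a row" for each row, then --argument value for the rest. carry_out: Moves the arm, as the interface text tells. Its arguments: {"type":"object","properties":{"moves":{"type":"array","items":{"type":"array","items":{"type":"number"}}},"force":{"type":"number"}},"required":["moves"]}

```bash
mkdir -p pics
cat > h.py <<'E'
import numpy as np, cv2
from bench import r
def snap(n,f):
    c=r.calibration(n); im=r.grab_frame(n); cv2.imwrite('pics/'+f,im[:,:,::-1]); return im,c
def pix2w(c,u,v,z):
    R=cv2.Rodrigues(np.array(c['rvec'],float))[0]; t=np.array(c['tvec'],float)
    d=np.array([(u-c['cx'])/c['fx'],(v-c['cy'])/c['fy']]); s=d.copy()
    for _ in range(20): s=d/(1+c['k1']*(s@s))
    ray=R.T@np.array([s[0],s[1],1]); o=-R.T@t
    return o+ray*(z-o[2])/ray[2]
def w2pix(c,p):
    R=cv2.Rodrigues(np.array(c['rvec'],float))[0]; q=R@np.array(p)+np.array(c['tvec'],float)
    s=q[:2]/q[2]; s=s*(1+c['k1']*(s@s)); return np.array([c['fx']*s[0]+c['cx'],c['fy']*s[1]+c['cy']])
E
python3 - <<'E'
from h import *
for n in('scene','side'):
    im,c=snap(n,n+'0.png'); print(n,{k:np.round(v,3).tolist() for k,v in c.items()})
    R=cv2.Rodrigues(np.array(c['rvec'],float))[0]; print(-R.T@np.array(c['tvec']))
o=r.get_obs(); print(o)
E
```

```text
scene {'fx': 509.935, 'fy': 509.935, 'cx': 314.313, 'cy': 241.665, 'k1': -0.133, 'rvec': [0.649, -2.685, 1.074], 'tvec': [0.514, 0.24, 1.105]}
[0.18453098 0.75792629 0.96688064]
side {'fx': 539.025, 'fy': 539.025, 'cx': 322.535, 'cy': 233.004, 'k1': -0.082, 'rvec': [2.245, 0.102, -0.035], 'tvec': [-0.563, 0.047, 1.506]}
[ 0.64970097 -1.09294399  0.98513921]
{'clock': 0.1, 'joints': array([ 1.23590872,  0.4777313 ,  0.02231428,  1.55636313, -0.01148735,
        1.10929896, -0.08309532]), 'qvel': array([-1.34171179e-03, -2.03764195e-03,  1.00205891e-03, -2.71300885e-03,
       -1.43395730e-03,  4.79162679e-04, -8.19933512e-07]), 'tau': array([ 3.29232775e-03, -5.97761679e+01,  1.61334481e+00, -2.81951702e+01,
        1.28175478e-02,  5.19432651e-03, -7.26283417e-06]), 'tcp_pos': array([ 0.15173847, -0.65746451,  0.40380839]), 'orientation': array([-3.11977321e+00, -3.55374664e-01,  4.84554799e-04]), 'contact_force': array([-0.09990699,  1.29722212,  0.01736587]), 'moment': array([ 0.0259208 , -0.00781355, -0.07318095]), 'gripper_force': 0.0, 'grip_width': 0.08566217915014145}
```

View pics/scene0.png

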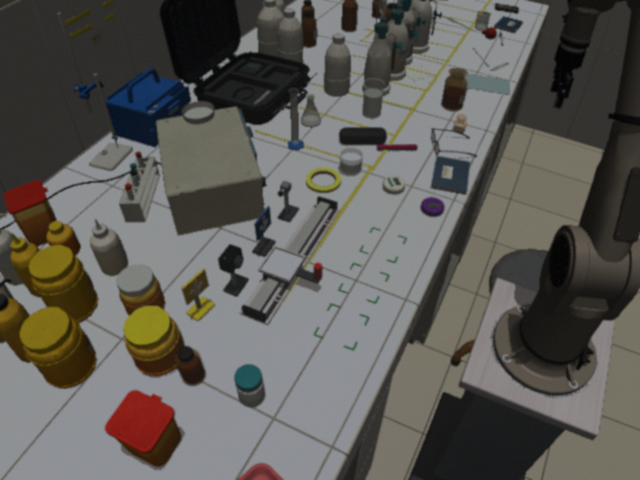

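View pics/side0.png

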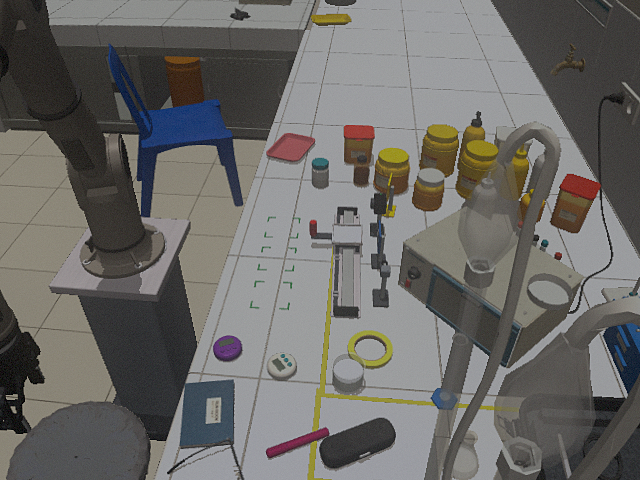

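The scene picture shows three stands. From +y they are the black camera (232,268), the blue sign (263,230) and the spare clamp (287,200), with the carrier tray near (285,265) and its red post at (318,272). The pot is at (249,385) and the amber bottle at (190,365). In the side picture the stopclock is at (281,365), the beaker at (348,375), and the purple decoy at (228,348).

Run:
```python
from h import *
def load(n): return cv2.imread(f'pics/{n}0.png'), r.calibration(n)
for n,rois in {'side':dict(green=(240,205,310,320),teal=(305,150,335,195),red=(305,215,322,242),clock=(262,345,302,385)),
 'scene':dict(green=(310,220,415,360),teal=(230,360,270,410),red=(308,258,330,288),clock=(380,170,410,198))}.items():
    im,c=load(n); hsv=cv2.cvtColor(im,cv2.COLOR_BGR2HSV)
    for k,(a,b,d,e) in rois.items():
        h=hsv[b:e,a:d].astype(int); H,S,V=h[...,0],h[...,1],h[...,2]
        if k=='green': m=(H>45)&(H<90)&(S>70)
        elif k=='teal': m=(H>75)&(H<105)&(S>90)
        elif k=='red': m=((H<10)|(H>170))&(S>120)
        else: m=(V>np.median(V)+12)
        nn,l,st,ce=cv2.connectedComponentsWithStats(m.astype(np.uint8))
        z={'green':0,'teal':.08,'red':.065,'clock':.02}[k]
        for i in range(1,nn):
            if st[i,4]<(6 if k=='green' else 40): continue
            u,v=ce[i]+[a,b]; print(n,k,st[i].tolist(),np.round([u,v],1),np.round(pix2w(c,u,v,z),3))
im,c=load('side')
for nm,u,v,z in [('beaker top',348,364,.06),('beaker bot',348,392,0),('bottle cap',361,158,.1),('bottle base',361,184,0),('slide near L',336,316,0),('slide near R',359,316,0),('cam top',378,198,.11),('sign base',381,265,0),('spare base',380,303,0),('clock',281,364,.024),('pot base',320,186,0),('tray',347,235,.05)]:
    print(nm,np.round(pix2w(c,u,v,z),3))
a=cv2.resize(im[200:400,200:420],None,fx=3.2,fy=3); cv2.imwrite('pics/c1.png',a[:600,:704])
```

```text
side green [58, 13, 2, 5, 6] [298.8 219.7] [0.478 0.187 0.   ]
side green [24, 27, 2, 5, 7] [264.7 234.4] [0.388 0.107 0.   ]
side green [21, 42, 3, 5, 8] [261.9 249.1] [0.391 0.041 0.   ]
side green [55, 43, 2, 5, 6] [295.2 249.7] [ 0.484  0.048 -0.   ]
side green [18, 59, 2, 6, 9] [258.4 266.6] [ 0.394 -0.032 -0.   ]
side green [52, 61, 2, 5, 7] [292.7 268.4] [ 0.487 -0.03  -0.   ]
side green [14, 76, 8, 6, 13] [256.5 282.5] [ 0.4   -0.094  0.   ]
side green [50, 77, 2, 6, 10] [290.6 284.8] [ 0.49  -0.093  0.   ]
side green [10, 97, 8, 6, 14] [252.4 305.9] [ 0.405 -0.177 -0.   ]
side green [47, 98, 3, 7, 10] [288.1 305.7] [ 0.493 -0.168  0.   ]
side teal [7, 8, 16, 8, 102] [319.7 161.7] [0.522 0.394 0.08 ]
scene teal [5, 5, 26, 26, 537] [247.7 377.3] [0.523 0.389 0.08 ]
scene red [6, 5, 8, 17, 87] [317.3 270.4] [0.532 0.074 0.065]
beaker top [ 0.652 -0.38   0.06 ]
beaker bot [ 0.655 -0.408  0.   ]
bottle cap [0.653 0.397 0.1  ]
bottle base [0.658 0.399 0.   ]
slide near L [ 0.615 -0.191  0.   ]
slide near R [ 0.671 -0.186  0.   ]
cam top [0.708 0.166 0.11 ]
sign base [0.725 0.007 0.   ]
spare base [ 0.723 -0.137  0.   ]
clock [ 0.505 -0.366  0.024]
pot base [ 0.525  0.374 -0.   ]
tray [0.627 0.065 0.05 ]
```

View pics/c1.png

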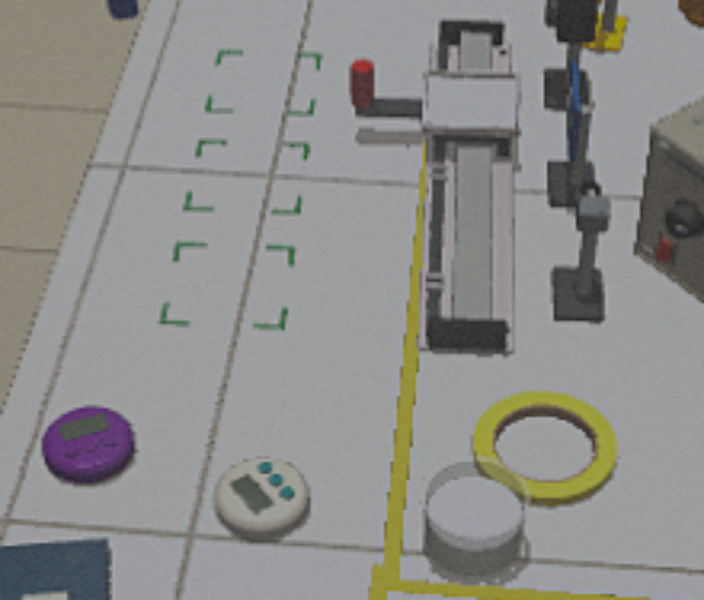

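The crop shows the marks, the handle at (362,85), the tray, the stopclock at (262,495), the purple decoy at (88,442) and the beaker at (475,520). I'll fit the slide pose to the 12 corner marks.

```bash
python3 - <<'E'
from h import *
from scipy.optimize import least_squares
c=r.calibration('side')
P=[(218,54),(320,56),(207,109),(314,111),(199,145),(307,146),(185,207),(298,211),(177,246),(292,250),(163,321),(285,326)]
W=np.array([pix2w(c,200+a/3.2,200+b/3,0)[:2] for a,b in P])
M=[];a=.0475
for y in(.14,0,-.14): M+=[(-.19-a,y+a),(-.19+a,y+a),(-.19-a,y-a),(-.19+a,y-a)]
M=np.array(M)
def T(p,m): C,S=np.cos(p[2]),np.sin(p[2]); return m@np.array([[C,S],[-S,C]])+p[:2]
f=least_squares(lambda p:(T(p,M)-W).ravel(),[.63,0,0]); print('slide',f.x,'res',np.abs(f.fun).max())
for n,m in dict(camsq=(-.19,.14),blue_pad=(0,0),blue_handle=(-.095,0),cam_handle=(-.095,.14),cam=(.088,.14),sign=(.088,0)).items(): print(n,T(f.x,np.array([m])).round(4))
h=pix2w(c,200+362/3.2,200+85/3,.065)[:2]; C,S=np.cos(f.x[2]),np.sin(f.x[2]); print('handle',h,(np.array([[C,S],[-S,C]])@(h-f.x[:2])))
h=np.array([.532,.074]);print('handle scene',(np.array([[C,S],[-S,C]])@(h-f.x[:2])))
for z,(u,v) in [(.012,(262,497))]: print('clock',pix2w(c,200+u/3.2,200+v/3,z))
cs=r.calibration('scene'); print('clock scene',pix2w(cs,393.5,184.5,.012),'pot scene teal side',pix2w(cs,248.5,371,.088))
E
python3 - <<'E'
from h import *
o=r.get_obs();R=cv2.Rodrigues(o['orientation'])[0];print(R.round(3),o['tcp_pos'])
E
```

```text
slide [0.63034416 0.01335391 0.04481539] res 0.005856979961602969
camsq [[0.4343 0.1447]]
blue_pad [[0.6303 0.0134]]
blue_handle [[0.5354 0.0091]]
cam_handle [[0.5292 0.149 ]]
cam [[0.712  0.1572]]
sign [[0.7183 0.0173]]
handle [0.53301879 0.06691309] [-0.09482818  0.05786561]
handle scene [-0.09552845  0.06499105]
clock [ 0.50605205 -0.36129706  0.012     ]
clock scene [ 0.50395834 -0.35918238  0.012     ] pot scene teal side [0.52549784 0.37983809 0.088     ]
[[ 0.974  0.225 -0.   ]
 [ 0.225 -0.974  0.002]
 [-0.    -0.002 -1.   ]] [ 0.15173847 -0.65746451  0.40380839]
```

Emit:
carry_out --pt "0.04 -0.02 0.01 0.05 0.085" --pt "0.09 -0.045 0.02 0.1 0.085" --pt "0.14 -0.07 0.03 0.15 0.085" --pt "0.19 -0.095 0.04 0.18 0.085" --pt "0.23 -0.12 0.05 0.18 0.085" --pt "0.28 -0.145 0.06 0.18 0.085" --pt "0.325 -0.17 0.07 0.18 0.085" --pt "0.36 -0.19 0.07 0.18 0.085" --force 25

```text
clock: 0.9
tcp_pos: [0.4476, -0.4018, 0.3349]
orientation: [-3.14, -0.073, 0.002]
contact_force: [0.6, -0.9, 0.1]
grip_width: 0.0849
gripper_force: 0.0
```

```bash
cat >> h.py <<'E'
def to(x,y,z=None,yaw=.045):
    o=r.get_obs();R=cv2.Rodrigues(o['orientation'])[0];p=o['tcp_pos']
    d=R.T@(np.array([x,y,p[2] if z is None else z])-p); cy=np.arctan2(R[1,0],R[0,0])
    print('t',round(o['clock'],2),'tcp',p.round(4),'yaw',cy.round(3),'tilt',R[:,2].round(3),'F',o['contact_force'].round(1),'w',round(o['grip_width'],4),'-> d',d.round(4),'roll',(cy-yaw).round(3))
E
python3 - <<'E'
from h import *
to(.505,-.36,.33)
E
```

```text
t 0.9 tcp [ 0.4476 -0.4018  0.3349] yaw 0.047 tilt [-0.001  0.001 -1.   ] F [ 0.6 -0.9  0.1] w 0.0849 -> d [ 0.0593 -0.0391  0.0048] roll 0.002
```

Run:
```python
from h import *
im,c=snap('wrist','w1.png')
R=cv2.Rodrigues(np.array(c['rvec'],float))[0]; print('cam',-R.T@np.array(c['tvec']))
print(w2pix(c,[.505,-.36,.012]))
hsv=cv2.cvtColor(im,cv2.COLOR_RGB2HSV);
```

```text
cam [ 0.52527532 -0.39979949  0.30269017]
[256.46939907 139.94650197]
```

View pics/w1.png

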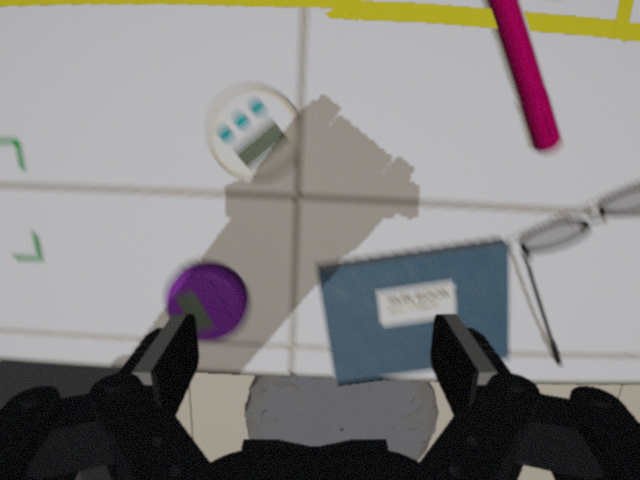

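The wrist view shows the stopclock centred at about (253,132), the purple one at (208,301), and a green square corner at (22,140).

Run:
```python
from h import *
c=r.calibration('wrist')
p=pix2w(c,253,132,.015); print(p, 'purple',pix2w(c,208,301,.012))
to(p[0],p[1],.18)
```

```text
[ 0.51914653 -0.34764574  0.015     ] purple [ 0.38810833 -0.3136331   0.012     ]
t 0.95 tcp [ 0.4553 -0.3939  0.3346] yaw 0.058 tilt [ 0.003  0.006 -1.   ] F [5.8 6.1 0.8] w 0.0854 -> d [ 0.0659 -0.0415  0.1551] roll 0.013
```

Emit:
carry_out --pt "0.03 -0.02 0.02 0 0.085" --pt "0.05 -0.032 0.05 0 0.085" --pt "0.05 -0.032 0.08 0 0.085" --pt "0.05 -0.032 0.1 0 0.085" --pt "0.05 -0.032 0.12 0 0.085" --pt "0.05 -0.032 0.12 0 0.085" --pt "0.05 -0.032 0.12 0 0.085" --pt "0.05 -0.032 0.12 0 0.085"

```text
clock: 1.75
tcp_pos: [0.4956, -0.3697, 0.2173]
orientation: [3.14, 0.073, 0.002]
contact_force: [-0.1, 0.0, 0.4]
grip_width: 0.0852
gripper_force: 0.0
```

Run:
```python
from h import *
to(.509,-.357,.175)
im,c=snap('wrist','w2.png'); print(w2pix(c,[.509,-.357,.024]))
to(.509,-.357,.175)
```

```text
t 1.75 tcp [ 0.4956 -0.3697  0.2173] yaw 0.047 tilt [ 0.002 -0.001 -1.   ] F [-0.1  0.   0.4] w 0.0852 -> d [ 0.0139 -0.0121  0.0423] roll 0.002
[281.77628262 270.71661195]
t 1.8 tcp [ 0.4956 -0.3697  0.2174] yaw 0.047 tilt [ 0.002 -0.001 -1.   ] F [-0.4 -0.8 -0. ] w 0.085 -> d [ 0.0139 -0.0121  0.0424] roll 0.002
```

View pics/w2.png

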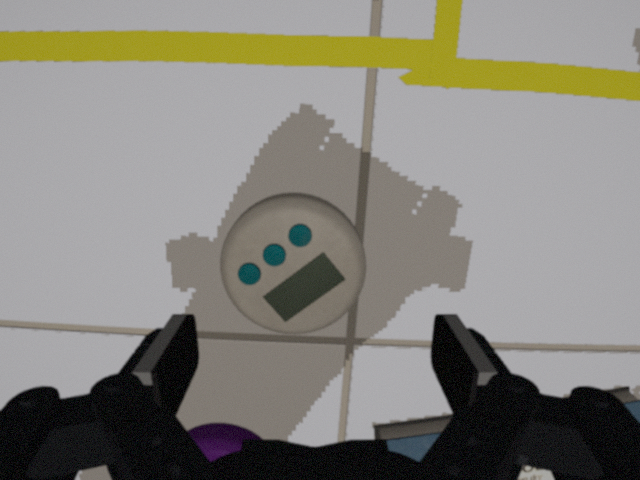

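The clock is centred at about (293,263).

Run:
```python
from h import *
c=r.calibration('wrist')
p=pix2w(c,293,263,.018); print(p); to(p[0],p[1],.175)
for z in(.0,.155,.173): print(w2pix(c,np.array([.4956,-.3697,.2174])-[0,0,z]))
```

```text
[ 0.51050166 -0.36144791  0.018     ]
t 1.8 tcp [ 0.4956 -0.3697  0.2174] yaw 0.047 tilt [ 0.002 -0.001 -1.   ] F [-0.4 -0.8 -0. ] w 0.085 -> d [ 0.0152 -0.0076  0.0424] roll 0.002
[ -384.24581566 36054.12393691]
[309.26549026 349.27211595]
[309.77251639 323.78950776]
```

Emit:
carry_out --pt "0.008 -0.004 0.01 0 0.085" --pt "0.015 -0.008 0.025 0 0.085" --pt "0.015 -0.008 0.042 0 0.085" --pt "0.015 -0.008 0.042 0 0.085" --pt "0.015 -0.008 0.042 0 0.06" --pt "0.015 -0.008 0.042 0 0.06" --pt "0.015 -0.008 0.042 0 0.06" --pt "0.015 -0.008 0.042 0 0.06" --force 20

```text
clock: 2.6
tcp_pos: [0.5098, -0.3608, 0.1745]
orientation: [3.14, 0.073, 0.001]
contact_force: [-0.5, 0.3, -1.1]
grip_width: 0.0654
gripper_force: 22.5
```

Run:
```python
from h import *
to(.4343,.1447)
```

```text
t 2.6 tcp [ 0.5098 -0.3608  0.1745] yaw 0.046 tilt [ 0.001 -0.    -1.   ] F [-0.5  0.3 -1.1] w 0.0654 -> d [-5.200e-02 -5.085e-01 -3.000e-04] roll 0.001
```

Emit:
carry_out --pt "-0.002 -0.015 0 0 0.06" --pt "-0.005 -0.045 0 0 0.06" --pt "-0.009 -0.085 0 0 0.06" --pt "-0.013 -0.125 0 0 0.06" --pt "-0.017 -0.165 0 0 0.06" --pt "-0.021 -0.205 0 0 0.06" --pt "-0.025 -0.245 0 0 0.06" --pt "-0.029 -0.285 0 0 0.06"

```text
clock: 3.4
tcp_pos: [0.4665, -0.0749, 0.1744]
orientation: [-3.14, -0.074, -0.001]
contact_force: [1.0, 0.3, -0.4]
grip_width: 0.0652
gripper_force: 22.5
```

Emit:
carry_out --pt "-0.003 -0.03 0 0 0.06" --pt "-0.007 -0.07 0 0 0.06" --pt "-0.011 -0.11 0 0 0.06" --pt "-0.015 -0.15 0 0 0.06" --pt "-0.019 -0.185 0 0 0.06" --pt "-0.022 -0.21 0 0 0.06" --pt "-0.023 -0.222 0 0 0.06" --pt "-0.023 -0.222 0 0 0.06"

```text
clock: 4.2
tcp_pos: [0.4335, 0.1452, 0.1743]
orientation: [-3.14, -0.079, -0.0]
contact_force: [0.0, -0.7, 0.4]
grip_width: 0.0651
gripper_force: 22.5
```

Run:
```python
from h import *
to(.4343,.1447,.1745)
```

```text
t 4.2 tcp [0.4335 0.1452 0.1743] yaw 0.05 tilt [ 0.     0.001 -1.   ] F [ 0.  -0.7  0.4] w 0.0651 -> d [ 0.0007  0.0005 -0.0002] roll 0.005
```

Emit:
carry_out --pt "0 0 0 0 0.085" --pt "0 0 0 0 0.085" --pt "0 0 0 0 0.085" --pt "0 0 -0.04 0 0.085" --pt "0 0 -0.09 0 0.085" --pt "0 0 -0.12 0 0.085" --pt "0.04 0.03 -0.12 0 0.085" --pt "0.075 0.06 -0.12 0 0.085"

```text
clock: 5.0
tcp_pos: [0.5132, 0.0863, 0.296]
orientation: [-3.139, -0.076, -0.006]
contact_force: [1.4, -0.3, 0.3]
grip_width: 0.0852
gripper_force: 0.0
```

Run:
```python
from h import *
im,c=snap('scene','s2.png'); cv2.imwrite('pics/s2c.png',cv2.resize(im[200:420,160:460,::-1],None,fx=2.66,fy=2.66))
to(.533,.072,.222)
```

```text
t 5.05 tcp [0.5185 0.0798 0.2959] yaw 0.039 tilt [ 0.008 -0.002 -1.   ] F [ 7.5 -5.2  1.5] w 0.0852 -> d [0.0136 0.0082 0.074 ] roll -0.006
```

View pics/s2c.png

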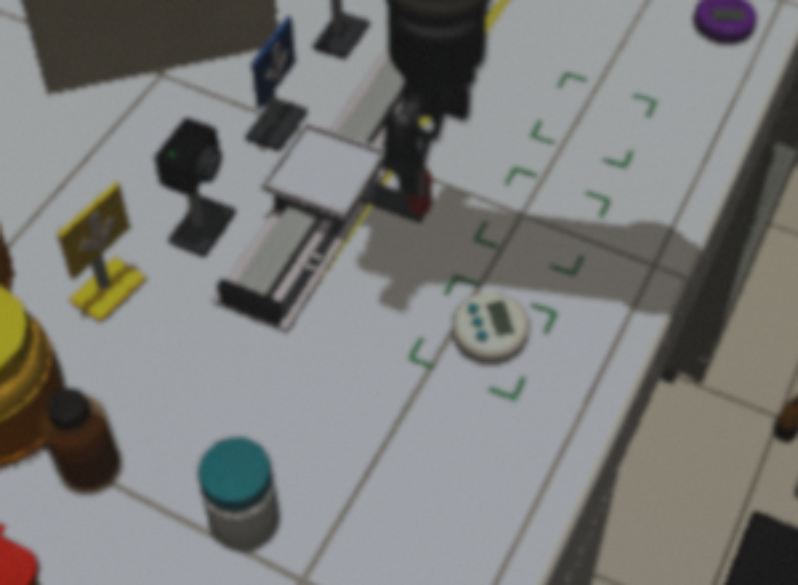

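Emit:
carry_out --pt "0.021 0.018 0 0 0.085" --pt "0.021 0.018 0.02 0 0.085" --pt "0.021 0.018 0.05 0 0.085" --pt "0.021 0.018 0.073 0 0.085" --pt "0.021 0.018 0.073 0 0.05" --pt "0.021 0.018 0.073 0 0.035" --pt "0.021 0.018 0.073 0 0.035" --pt "0.021 0.018 0.073 0 0.035"

```text
clock: 5.85
tcp_pos: [0.5343, 0.07, 0.2224]
orientation: [-3.14, -0.073, -0.004]
contact_force: [0.2, -0.1, 0.0]
grip_width: 0.0347
gripper_force: 0.0
```

Run:
```python
from h import *
to(.5354,.0091,.222)
im,c=snap('side','d3.png'); cv2.imwrite('pics/d3c.png',cv2.resize(im[150:300,240:420,::-1],None,fx=4,fy=4))
```

```text
t 5.85 tcp [0.5343 0.07   0.2224] yaw 0.046 tilt [ 0.002  0.    -1.   ] F [ 0.2 -0.1  0. ] w 0.0347 -> d [-0.0017  0.0609  0.0003] roll 0.001
```

View pics/d3c.png

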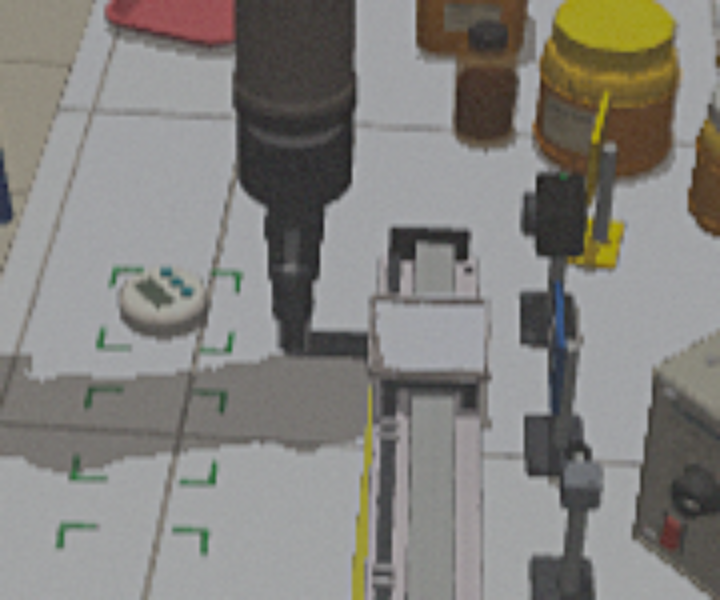

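Emit:
carry_out --pt "0 0 0 0 0.01" --pt "0 0 0 0 0.01" --pt "0 0 0 0 0.01" --pt "-0.001 0.015 0 0 0.01" --pt "-0.001 0.03 0 0 0.01" --pt "-0.002 0.045 0 0 0.01" --pt "-0.002 0.058 0 0 0.01" --pt "-0.002 0.061 0 0 0.01"

```text
clock: 6.7
tcp_pos: [0.536, 0.0096, 0.2221]
orientation: [-3.138, -0.073, -0.007]
contact_force: [2.8, 12.2, 3.5]
grip_width: 0.0192
gripper_force: 21.0
```

Emit:
carry_out --pt "0 0 0 0 0.01" --pt "0 0 0 0 0.01" --pt "0 0 0 0 0.034" --pt "0 0 0 0 0.034" --pt "0 0 0 0 0.034" --pt "0 0 0 0 0.034" --pt "0 0 0 0 0.034" --pt "0 0 0 0 0.034"

```text
clock: 7.5
tcp_pos: [0.5345, 0.0089, 0.221]
orientation: [3.141, 0.073, -0.0]
contact_force: [0.8, 0.5, -0.5]
grip_width: 0.034
gripper_force: 0.0
```

Run:
```python
from h import *
to(.5354,.0091,.222)
im,c=snap('side','d4.png'); cv2.imwrite('pics/d4c.png',cv2.resize(im[200:330,290:420,::-1],None,fx=4.5,fy=4.5))
```

```text
t 7.5 tcp [0.5345 0.0089 0.221 ] yaw 0.047 tilt [-0. -0. -1.] F [ 0.8  0.5 -0.5] w 0.034 -> d [ 0.0009 -0.0002 -0.001 ] roll 0.002
```

View pics/d4c.png

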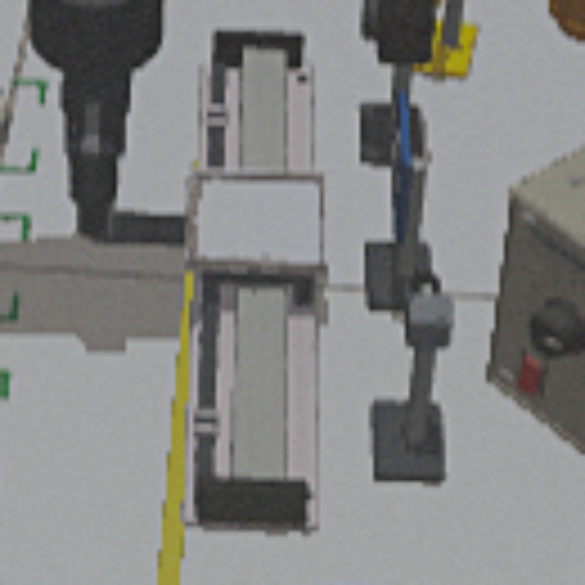

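Run:
```python
from h import *
c=r.calibration('side'); o=np.array([.6303,.0134]); C,S=np.cos(.045),np.sin(.045)
for n,u,v,z in [('n1',215,117,.012),('n2',205,425,.012),('t',192,175,.05),('t',322,177,.05),('t',189,265,.05),('t',325,268,.05),('end',216,33,.015),('end',302,33,.015),('near',197,527,0),('near',315,530,0),('signb',367,308,0),('signt',364,246,0),('signr',427,308,0)]:
    p=pix2w(c,290+u/4.5,200+v/4.5,z)[:2]; print(n,p.round(4),(np.array([[C,S],[-S,C]])@(p-o)).round(4))
```

```text
n1 [0.5971 0.1518] [-0.0269  0.1398]
n2 [ 0.6095 -0.1291] [-0.0272 -0.1414]
t [0.5889 0.0447] [-0.04    0.0332]
t [0.6677 0.0505] [0.039  0.0354]
t [ 0.593  -0.0377] [-0.0395 -0.0493]
t [ 0.6719 -0.0327] [ 0.0395 -0.0479]
end [0.5921 0.2405] [-0.028   0.2286]
end [0.6503 0.2464] [0.0304 0.2318]
near [ 0.6099 -0.1952] [-0.0298 -0.2075]
near [ 0.674  -0.1915] [ 0.0344 -0.2066]
signb [ 0.6993 -0.0098] [ 0.0679 -0.0263]
signt [0.6966 0.0469] [0.0677 0.0305]
signr [ 0.7353 -0.0064] [ 0.104  -0.0245]
```

Run:
```python
from h import *
from scipy.optimize import least_squares
c=r.calibration('scene'); a=.0475
px=[(448,283),(553,312),(413,358),(515,397),(510,170),(609,203),(478,240),(578,273),(563,76),(656,103),(534,136),(627,164)]
M=[]
for y in(.14,0,-.14): M+=[(-.19+a,y-a),(-.19-a,y-a),(-.19+a,y+a),(-.19-a,y+a)]
M=np.array(M); W=np.array([pix2w(c,160+u/2.66,200+v/2.66,0)[:2] for u,v in px])
def T(p,m): C,S=np.cos(p[2]),np.sin(p[2]); return m@np.array([[C,S],[-S,C]])+p[:2]
f=least_squares(lambda p:(T(p,M)-W).ravel(),[.63,0,0],loss='soft_l1',f_scale=.003); print('slide scene',f.x,np.abs(f.fun).max())
o=np.array([.6303,.0134]); C,S=np.cos(.045),np.sin(.045)
loc=lambda p:(np.array([[C,S],[-S,C]])@(p[:2]-o)).round(4)
for u,v in[(265,183),(308,127),(388,157),(347,213)]: print('scene tray before',loc(pix2w(c,160+u/2.66,200+v/2.66,.05)))
cd=r.calibration('side')
for u,v in[(371,298),(487,298),(371,375),(487,375)]: print('side tray before',loc(pix2w(cd,240+u/4,150+v/4,.05)))
print('clock scene',pix2w(c,160+490/2.66,200+325/2.66,.02),'side',pix2w(cd,240+163/4,150+297/4,.02))
im,c=snap('scene','s5.png'); cv2.imwrite('pics/s5c.png',cv2.resize(im[190:350,200:360,::-1],None,fx=3.75,fy=3.75))
```

```text
slide scene [0.6272956  0.01556166 0.04318855] 0.009193347205141644
scene tray before [0.0363 0.1053]
scene tray before [0.0331 0.0289]
scene tray before [-0.0501  0.0317]
scene tray before [-0.0455  0.1057]
side tray before [-0.0414  0.0972]
side tray before [0.0406 0.1016]
side tray before [-0.0392  0.0125]
side tray before [0.0393 0.0166]
clock scene [0.42687657 0.14757659 0.02      ] side [0.43145945 0.1334973  0.02      ]
```

View pics/s5c.png

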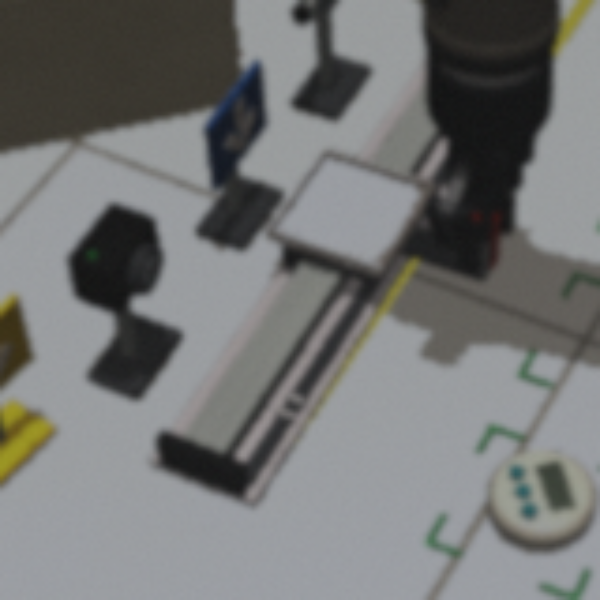

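Run:
```python
from h import *
c=r.calibration('scene')
o=np.array([.629,.0145]); C,S=np.cos(.044),np.sin(.044)
loc=lambda p:(np.array([[C,S],[-S,C]])@(p[:2]-o)).round(4)
L=[loc(pix2w(c,200+u/3.75,190+v/3.75,.05)) for u,v in[(270,233),(330,152),(437,187),(377,272)]]; print(L,np.mean(L,0))
for u,v,z in[(330,160,.05),(437,193,.05)]: print(loc(pix2w(c,200+u/3.75,190+v/3.75,z)))
print('sign base ctr',loc(pix2w(c,200+240/3.75,190+213/3.75,0.004)),'cam base',loc(pix2w(c,200+135/3.75,190+358/3.75,0.004)), 'notch',loc(pix2w(c,200+291/3.75,190+408/3.75,0.012)))
```

```text
[array([0.0359, 0.0446]), array([ 0.0339, -0.038 ]), array([-0.0456, -0.0383]), array([-0.0421,  0.046 ])] [-0.004475  0.003575]
[ 0.0304 -0.0312]
[-0.0479 -0.0333]
sign base ctr [0.086  0.0007] cam base [0.0864 0.1419] notch [-0.0271  0.1405]
```

Emit:
carry_out --pt "0 0 0 0 0.01" --pt "0 0 0 0 0.01" --pt "0 0 0 0 0.01" --pt "0 0 0 0 0.01" --pt "0 0 0 0 0.01" --pt "0 0 0 0 0.01" --pt "0 0 0 0 0.01" --pt "0 0 0 0 0.01"

```text
clock: 8.4
tcp_pos: [0.5345, 0.0104, 0.2212]
orientation: [-3.139, -0.076, 0.0]
contact_force: [-2.2, 5.2, 2.9]
grip_width: 0.0196
gripper_force: 20.3
```

Emit:
carry_out --pt "0 -0.003 0 0 0.01" --pt "0 -0.003 0 0 0.01" --pt "0 -0.003 0 0 0.01" --pt "0 -0.003 0 0 0.01" --pt "0 -0.003 0 0 0.01" --pt "0 -0.003 0 0 0.01" --pt "0 -0.003 0 0 0.01" --pt "0 -0.003 0 0 0.01"

```text
clock: 9.2
tcp_pos: [0.5344, 0.0117, 0.2212]
orientation: [3.14, 0.073, 0.0]
contact_force: [-0.9, -0.1, 4.8]
grip_width: 0.0192
gripper_force: 20.5
```

Emit:
carry_out --pt "0 0.006 0 0 0.01" --pt "0 0.006 0 0 0.01" --pt "0 0.006 0 0 0.01" --pt "0 0.006 0 0 0.01" --pt "0 0.006 0 0 0.01" --pt "0 0.006 0 0 0.01" --pt "0 0.006 0 0 0.01" --pt "0 0.006 0 0 0.01"

```text
clock: 10.0
tcp_pos: [0.5346, 0.0093, 0.2212]
orientation: [-3.137, -0.078, 0.0]
contact_force: [-3.0, 9.1, 5.3]
grip_width: 0.019
gripper_force: 21.1
```

Emit:
carry_out --pt "0 -0.006 0 0 0.01" --pt "0 -0.006 0 0 0.01" --pt "0 -0.006 0 0 0.06" --pt "0 -0.006 0 0 0.06" --pt "0 -0.006 0 0 0.06" --pt "0 -0.006 -0.04 0 0.06" --pt "0 -0.006 -0.08 0 0.085" --pt "-0.005 -0.04 -0.12 0 0.085"

```text
clock: 10.8
tcp_pos: [0.5287, 0.04, 0.3403]
orientation: [3.139, 0.062, 0.001]
contact_force: [0.9, 0.2, -0.2]
grip_width: 0.0846
gripper_force: 0.0
```

Emit:
carry_out --pt "-0.01 -0.04 -0.01 0 0.085" --pt "-0.018 -0.08 -0.01 0 0.085" --pt "-0.025 -0.12 -0.01 0 0.085" --pt "-0.032 -0.16 -0.01 0 0.085" --pt "-0.04 -0.2 -0.01 0 0.085" --pt "-0.05 -0.24 -0.01 0 0.085" --pt "-0.058 -0.28 -0.01 0 0.085" --pt "-0.06 -0.3 -0.01 0 0.085"

```text
clock: 11.6
tcp_pos: [0.4522, 0.3448, 0.3489]
orientation: [-3.139, -0.081, 0.001]
contact_force: [0.6, -0.0, 1.0]
grip_width: 0.0852
gripper_force: 0.0
```

Emit:
carry_out --pt "0 -0.03 0 0 0.085" --pt "0 -0.035 0 0 0.085" --pt "0 -0.035 0 0 0.085" --pt "0 -0.035 0 0 0.085" --pt "0 -0.035 0 0 0.085" --pt "0 -0.035 0 0 0.085" --pt "0 -0.035 0 0 0.085" --pt "0 -0.035 0 0 0.085"

```text
clock: 12.4
tcp_pos: [0.4527, 0.3754, 0.3491]
orientation: [3.141, 0.073, 0.0]
contact_force: [0.6, 0.3, -0.2]
grip_width: 0.0848
gripper_force: 0.0
```

Run:
```python
from h import *
to(.524,.389,.35)
im,c=snap('wrist','w6.png')
hsv=cv2.cvtColor(im,cv2.COLOR_RGB2HSV).astype(int);H,S,V=hsv[...,0],hsv[...,1],hsv[...,2]
m=((H>75)&(H<105)&(S>90)).astype(np.uint8)
n,l,st,ce=cv2.connectedComponentsWithStats(m)
for i in range(1,n):
    if st[i,4]>300: print(st[i],ce[i],pix2w(c,*ce[i],.086))
```

```text
t 12.4 tcp [0.4527 0.3754 0.3491] yaw 0.046 tilt [ 0. -0. -1.] F [ 0.6  0.3 -0.2] w 0.0848 -> d [ 0.0718 -0.0102 -0.0009] roll 0.001
[ 249   75   94   97 6991] [295.1303104  123.04191103] [0.52475909 0.38779735 0.086     ]
```

View pics/w6.png

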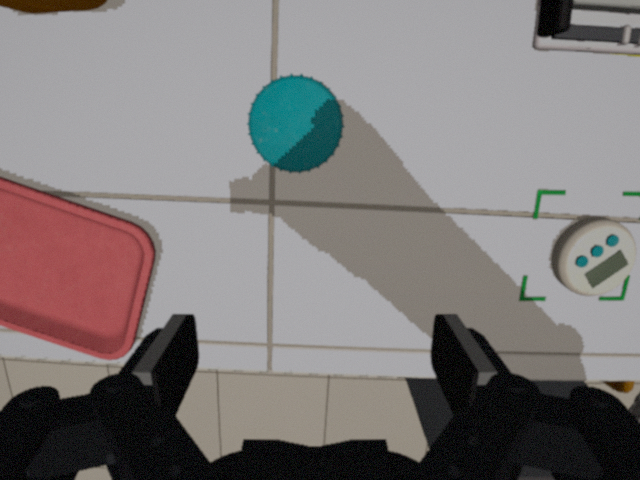

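The wrist view shows the pot cap at (295,123), and the clock at (595,257) sits low in its green square. I'll measure that offset.

Run:
```python
from h import *
c=r.calibration('wrist')
for n,u,v,z in[('TL',538,192,0),('BL',523,299,0),('BR',627,299,0),('clock',595,257,.015)]: print(n,pix2w(c,u,v,z).round(4))
to(.525,.388,.215)
```

```text
TL [0.4801 0.1963 0.    ]
BL [0.3865 0.1896 0.    ]
BR [0.3897 0.0925 0.    ]
clock [0.4325 0.1454 0.015 ]
t 12.45 tcp [0.4527 0.3756 0.3491] yaw 0.046 tilt [ 0.  0. -1.] F [ 0.6 -0.1 -1. ] w 0.0854 -> d [ 0.0728 -0.009   0.1341] roll 0.001
```

Emit:
carry_out --pt "0.035 -0.005 0 0 0.085" --pt "0.073 -0.009 0.01 0 0.085" --pt "0.073 -0.009 0.05 0 0.085" --pt "0.073 -0.009 0.09 0 0.085" --pt "0.073 -0.009 0.12 0 0.085" --pt "0.073 -0.009 0.134 0 0.085" --pt "0.073 -0.009 0.134 0 0.085" --pt "0.073 -0.009 0.134 0 0.085"

```text
clock: 13.25
tcp_pos: [0.5256, 0.3887, 0.2162]
orientation: [-3.14, -0.073, -0.002]
contact_force: [1.3, 0.4, -0.0]
grip_width: 0.0848
gripper_force: 0.0
```

Emit:
carry_out --pt "0 0 0 0 0.04" --pt "0 0 0 0 0.04" --pt "0 0 0 0 0.04" --pt "0 0 0 0 0.04" --pt "0 0 0 0 0.04" --pt "0 0 -0.01 0 0.04" --pt "0 0 -0.04 0 0.04" --pt "0 0 -0.06 0 0.04" --force 25

```text
clock: 14.05
tcp_pos: [0.5253, 0.3884, 0.2772]
orientation: [-3.14, -0.073, -0.002]
contact_force: [0.6, 0.9, -0.3]
grip_width: 0.0535
gripper_force: 26.7
```

Run:
```python
from h import *
to(.6295,.016,.30)
```

```text
t 14.05 tcp [0.5253 0.3884 0.2772] yaw 0.047 tilt [ 0.001  0.001 -1.   ] F [ 0.6  0.9 -0.3] w 0.0535 -> d [ 0.0867  0.3768 -0.0231] roll 0.002
```

Emit:
carry_out --pt "0 0.01 -0.02 0 0.04" --pt "0.005 0.03 -0.04 0 0.04" --pt "0.012 0.055 -0.053 0 0.04" --pt "0.02 0.085 -0.053 0 0.04" --pt "0.028 0.12 -0.053 0 0.04" --pt "0.036 0.155 -0.053 0 0.04" --pt "0.044 0.19 -0.053 0 0.04" --pt "0.052 0.225 -0.053 0 0.04"

```text
clock: 14.85
tcp_pos: [0.5877, 0.1645, 0.329]
orientation: [-3.14, -0.074, -0.001]
contact_force: [0.2, -0.1, -1.3]
grip_width: 0.0537
gripper_force: 26.7
```

Emit:
carry_out --pt "0.008 0.035 0 0 0.04" --pt "0.016 0.07 0 0 0.04" --pt "0.023 0.1 0 0 0.04" --pt "0.029 0.125 0 0 0.04" --pt "0.033 0.142 0 0 0.04" --pt "0.035 0.151 0 0 0.04" --pt "0.035 0.152 0 0 0.04" --pt "0.035 0.152 0 0 0.04"

```text
clock: 15.65
tcp_pos: [0.6294, 0.017, 0.328]
orientation: [-3.14, -0.076, 0.0]
contact_force: [0.5, 0.1, -0.9]
grip_width: 0.0537
gripper_force: 26.7
```

Run:
```python
from h import *
to(.6295,.016,.261)
im,c=snap('wrist','w7.png')
```

```text
t 15.65 tcp [0.6294 0.017  0.328 ] yaw 0.048 tilt [-0.     0.001 -1.   ] F [ 0.5  0.1 -0.9] w 0.0537 -> d [0.     0.0011 0.067 ] roll 0.003
```

Emit:
carry_out --pt "0.001 0.001 0.02 0 0.04" --pt "0.001 0.001 0.045 0 0.04" --pt "0.001 0.001 0.06 0 0.04" --pt "0.001 0.001 0.065 0 0.04" --pt "0.001 0.001 0.067 0 0.04" --pt "0.001 0.001 0.068 0 0.04" --pt "0.001 0.001 0.068 0 0.04" --pt "0.001 0.001 0.068 0 0.04"

```text
clock: 16.5
tcp_pos: [0.631, 0.0148, 0.2608]
orientation: [-3.141, -0.073, -0.002]
contact_force: [0.4, -0.2, -0.4]
grip_width: 0.0536
gripper_force: 26.7
```

Emit:
carry_out --pt "0 0 0 0 0.06" --pt "0 0 0 0 0.075" --pt "0 0 0 0 0.08" --pt "0 0 0 0 0.08" --pt "0 0 -0.02 0 0.08" --pt "0 0 -0.06 0 0.08" --pt "0 0 -0.1 0 0.08" --pt "0 0 -0.1 0 0.08"

```text
clock: 17.3
tcp_pos: [0.6326, 0.0147, 0.3662]
orientation: [-3.14, -0.073, -0.017]
contact_force: [1.4, -0.2, 0.0]
grip_width: 0.0801
gripper_force: 0.0
```

Run:
```python
from h import *
to(.534,.0117,.36)
im,c=snap('side','d8.png'); cv2.imwrite('pics/d8c.png',cv2.resize(im[180:320,280:420,::-1],None,fx=4.2,fy=4.2))
```

```text
t 17.3 tcp [0.6326 0.0147 0.3662] yaw 0.046 tilt [ 0.011  0.001 -1.   ] F [ 1.4 -0.2  0. ] w 0.0801 -> d [-0.0987 -0.0015  0.0052] roll 0.001
```

The picture budget is used up, so from here I check by numbers only.

```bash
cat >> h.py <<'E'
def potcheck():
    for n in('side','scene'):
        im=r.grab_frame(n);c=r.calibration(n);h=cv2.cvtColor(im,cv2.COLOR_RGB2HSV).astype(int);H,S=h[...,0],h[...,1]
        m=((H>75)&(H<103)&(S>90)).astype(np.uint8)
        k,l,st,ce=cv2.connectedComponentsWithStats(m)
        for i in range(1,k):
            if st[i,4]>60:
                p=pix2w(c,*ce[i],.123)
                if .4<p[0]<.75 and -.1<p[1]<.45: print(n,st[i],ce[i].round(1),p.round(3))
E
python3 - <<'E'
from h import *
potcheck()
E
```

```text
side [338 219  20  12 121] [347.9 223.9] [0.629 0.021 0.123]
scene [283 215  20  18 302] [292.5 223.6] [0.628 0.015 0.123]
```

Emit:
carry_out --pt "-0.04 0 0 0 0.08" --pt "-0.08 0 0 0 0.06" --pt "-0.098 -0.001 0 0 0.06" --pt "-0.098 -0.001 0.03 0 0.06" --pt "-0.098 -0.001 0.07 0 0.06" --pt "-0.098 -0.001 0.1 0 0.06" --pt "-0.098 -0.001 0.125 0 0.06" --pt "-0.098 -0.001 0.138 0 0.06"

```text
clock: 18.25
tcp_pos: [0.531, 0.0111, 0.2186]
orientation: [3.14, 0.074, -0.01]
contact_force: [-0.1, -0.1, 0.3]
grip_width: 0.0603
gripper_force: 0.0
```

Run:
```python
from h import *
to(.534,.0117,.222)
```

```text
t 18.25 tcp [0.531  0.0111 0.2186] yaw 0.047 tilt [-0.006 -0.001 -1.   ] F [-0.1 -0.1  0.3] w 0.0603 -> d [ 0.003  -0.0005 -0.0034] roll 0.002
```

Emit:
carry_out --pt "0.003 0 -0.003 0 0.045" --pt "0.003 0 -0.003 0 0.03" --pt "0.003 0 -0.003 0 0.01" --pt "0.003 0 -0.003 0 0.01" --pt "0.003 0 -0.003 0 0.01" --pt "0.003 0 -0.003 0 0.01" --pt "0.003 0 -0.003 0 0.01" --pt "0.003 0 -0.003 0 0.01" --force 20

```text
clock: 19.05
tcp_pos: [0.5365, 0.0114, 0.2262]
orientation: [-3.14, -0.073, -0.004]
contact_force: [0.1, 0.2, 7.3]
grip_width: 0.0194
gripper_force: 20.3
```

Emit:
carry_out --pt "0 -0.002 0 0 0.01" --pt "0 -0.005 0 0 0.01" --pt "0 -0.01 0 0 0.01" --pt "0 -0.016 0 0 0.01" --pt "0 -0.024 0 0 0.01" --pt "0 -0.032 0 0 0.01" --pt "0 -0.04 0 0 0.01" --pt "0 -0.048 0 0 0.01"

```text
clock: 19.85
tcp_pos: [0.5344, 0.0588, 0.2262]
orientation: [3.14, 0.072, 0.005]
contact_force: [2.0, -3.0, 5.6]
grip_width: 0.0195
gripper_force: 20.4
```

Emit:
carry_out --pt "0 -0.008 0 0 0.01" --pt "0 -0.016 0 0 0.01" --pt "0 -0.024 0 0 0.01" --pt "0 -0.032 0 0 0.01" --pt "0 -0.04 0 0 0.01" --pt "0 -0.048 0 0 0.01" --pt "0 -0.056 0 0 0.01" --pt "0 -0.064 0 0 0.01"

```text
clock: 20.65
tcp_pos: [0.5317, 0.1228, 0.2262]
orientation: [3.141, 0.072, 0.006]
contact_force: [3.1, -1.4, 5.0]
grip_width: 0.0197
gripper_force: 20.3
```

Run:
```python
from h import *
to(.528,.1516,.222)
potcheck()
```

```text
t 20.65 tcp [0.5317 0.1228 0.2262] yaw 0.046 tilt [ 0.004 -0.    -1.   ] F [ 3.1 -1.4  5. ] w 0.0197 -> d [-0.0024 -0.0289  0.0042] roll 0.001
side [339 195  18  11 161] [347.6 199.9] [0.623 0.13  0.123]
scene [258 245  24  22 392] [269.8 255.7] [0.624 0.128 0.123]
```

Emit:
carry_out --pt "0 -0.007 0 0 0.01" --pt "0 -0.013 0 0 0.01" --pt "0 -0.018 0 0 0.01" --pt "0 -0.022 0 0 0.01" --pt "0 -0.025 0 0 0.01" --pt "0 -0.027 0 0 0.01" --pt "0 -0.029 0 0 0.01" --pt "0 -0.029 0 0 0.01"

```text
clock: 21.55
tcp_pos: [0.5309, 0.1468, 0.2262]
orientation: [3.136, 0.064, 0.004]
contact_force: [2.6, -5.0, 7.2]
grip_width: 0.0196
gripper_force: 20.8
```

Emit:
carry_out --pt "0 0 0 0 0.01" --pt "0 0 0 0 0.01" --pt "0 0 0 0 0.01" --pt "0 0 0 0 0.01" --pt "0 0 0 0 0.01" --pt "0 0 0 0 0.01" --pt "0 0 0 0 0.01" --pt "0 0 0 0 0.01"

```text
clock: 22.35
tcp_pos: [0.5305, 0.1515, 0.2262]
orientation: [-3.14, -0.072, -0.006]
contact_force: [3.8, -0.9, 5.8]
grip_width: 0.0192
gripper_force: 20.5
```

Run:
```python
from h import *
to(.528,.1516,.222)
potcheck()
```

```text
t 22.35 tcp [0.5305 0.1515 0.2262] yaw 0.046 tilt [ 0.004  0.    -1.   ] F [ 3.8 -0.9  5.8] w 0.0192 -> d [-0.0025 -0.0003  0.0041] roll 0.001
side [339 189  18  11 149] [347.6 193.8] [0.621 0.16  0.123]
scene [253 253  23  22 394] [264.3 263.7] [0.622 0.154 0.123]
```

Emit:
carry_out --pt "0 0 0 0 0.03" --pt "0 0 0 0 0.045" --pt "0 0 0 0 0.05" --pt "0 0 0 0 0.05" --pt "0 0 -0.02 0 0.05" --pt "0 0 -0.06 0 0.05" --pt "0 0 -0.11 0 0.05" --pt "0 0 -0.12 0 0.05"

```text
clock: 23.25
tcp_pos: [0.5306, 0.1526, 0.3502]
orientation: [-3.138, -0.073, -0.012]
contact_force: [1.3, 0.7, 0.5]
grip_width: 0.0501
gripper_force: 0.0
```

Emit:
carry_out --pt "-0.02 0.02 -0.01 0 0.05" --pt "-0.04 0.05 -0.02 0 0.05" --pt "-0.05 0.09 -0.03 0 0.05" --pt "-0.05 0.13 -0.03 0 0.05" --pt "-0.05 0.16 -0.03 0 0.05" --pt "-0.05 0.16 -0.03 0 0.05" --pt "-0.05 0.16 -0.03 0 0.05" --pt "-0.05 0.16 -0.03 0 0.05"

```text
clock: 24.05
tcp_pos: [0.4866, -0.0089, 0.3747]
orientation: [-3.14, -0.076, 0.001]
contact_force: [0.0, 0.4, -0.7]
grip_width: 0.0502
gripper_force: 0.0
```

Run:
```python
from h import *
potcheck(); to(.5,0)
for n,(a,b,d,e) in dict(side=(305,190,325,240),scene=(285,260,325,320)).items():
    im=r.grab_frame(n)[b:e,a:d];c=r.calibration(n);h=cv2.cvtColor(im,cv2.COLOR_RGB2HSV).astype(int)
    m=((h[...,0]<10)|(h[...,0]>170))&(h[...,1]>120); v,u=np.nonzero(m); print(n,len(u),pix2w(c,u.mean()+a,v.mean()+b,.065) if len(u) else '')
```

```text
side [339 189  19  10 148] [347.6 193.7] [0.621 0.16  0.123]
scene [253 253  23  22 393] [264.3 263.8] [0.622 0.154 0.123]
t 24.15 tcp [ 0.4867 -0.0087  0.3748] yaw 0.049 tilt [-0.  0. -1.] F [-0.1  0.4 -0.1] w 0.0502 -> d [ 0.0137 -0.008  -0.    ] roll 0.004
side 31 [0.52751759 0.1644661  0.065     ]
scene 94 [0.52887523 0.15105032 0.065     ]
```

```bash
python3 -c "
from h import *
print(r.hand_in())"
```

```text
the job is handed in; nothing more can be done
None
```

I handed in the job at about 24 s with no verdict returned. By my measurements the pot stands in the carrier's tray at the camera's station, the stopclock is about 3 mm from the centre of its green square, and I never moved the arm near the beaker or the amber bottle.

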